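# Start and close the wing cap of the lubricant tank

### The arm

A 6-joint arm with a two-finger parallel gripper is mounted at the origin on a cart in front of the work surface, level with it; the furniture and walls round the work are solid. World frame = base frame: x ahead of the robot, y to its left, z up, the work surface at z = 0. Lengths are in m, angles in degrees, forces in N, time in s.
With the tool pointing down it reaches from about 0.375 to 0.9 m from the base axis. Payload 3.1 kg.
Tool frame: the origin (TCP) lies midway between the tips of the shut fingers; the grasp point (between the pads) lies 19 mm behind it; z points along the fingers, y is the line along which they close (so a half turn about z gives the same grasp; the last joint's range is limited). The gripper opens to 87 mm and grips with 3 to 60 N. Pads are 19 mm wide; open, the fingers measure 117 mm over their backs; the gripper's body (75 mm by 190 mm) begins 51 mm behind the grasp point.
Start: joints at [58.585, 30.224, 82.088, -0, 67.689, -10.227], TCP at [0.226, 0.583, 0.223] pointing down, gripper open.
Joint ranges: [-176.69, 176.69], [-43.24, 126.21], [12.49, 139.97], [-82, 262], [0, 151.66], [-163.58, 163.58]. Speed limits (degrees/s): [159.86, 159.86, 180, 180, 180, 180].

### API

Orientations are given as a 3x3 rotation matrix whose columns are the frame's x, y, z axes.
In Python, from rig import read_state, capture, camera_info, hand_in gives the robot as it stands.
- The arm moves only by the tool drive_tool, never from a script. Its argument "motion" is a list of rows, each a list of 2 entries, a list of its own where there are three numbers: the shift along the tool's x, y, z in mm, then the turn, a rotation vector about the tool's x, y, z in rad. A call has 1 to 5 rows; each row shifts and turns the commanded pose from where the row before left it, along the tool's axes as they then stand; what a row does not reach is not made up. A row lasts 1/10 s, in which the tool goes at most 50 mm and 8.59 degrees, less where a joint would pass 70% of its speed; a pose out of reach is approached as far as the arm can. A call is refused whole if a number of a shift passes 50 or a number of a turn 0.15, either way. A call with a gripper value outside its range is refused whole. "gripper" is the opening, from 0 (shut) to 1 (fully open), set as the call begins (left out, the last holds). The fingers move at their own pace and stop on an object; the grip force is fixed at half the most. Time passes only in rows, so rows that do not move let the fingers close. It gives the time, the measured TCP pose, the force, the opening and the grip force at its end, in the units of the state.
- read_state(): the state, without advancing time (a new reading comes with each control period).
- capture(name): name is "scene" or "top"; returns the picture (420x560x3 uint8, red, green, blue); there is no depth.
- camera_info(name): a dict with "fovy" (degrees; the focal length in pixels is half the picture's height over the tangent of half this angle, whatever the lens; pixels are square), "cx", "cy" (the principal point, pixels), "xyz" and "orientation" of the camera in the world. Camera axes: x right, y down, z forward; pixel columns grow to the right and rows downward; lengths in m; the calibration is good to about 2 mm. A picture is of the moment at which its call begins. camera_info takes no time and is no camera call.
- hand_in(): hands the job in; it is judged then, once.
The state is a dict: "time_s": time; "joint_positions": joint angles; "qvel": joint speeds; "tau": joint torques, N m; "position": TCP position; "tcp_rot": TCP orientation; "force": force on the tool from outside, world axes, zero at the start; "moment": the same for the moment, N m; "opening": opening from 0.0 (shut) to 1.0 (fully open); "grasp_force": force on a finger pad.
Only numpy, scipy, OpenCV 4.12 (cv2) and the standard library are available. Lean on these libraries where they do the work, as an engineer would, in place of code of your own. Each camera call takes 0.05 s, during which the arm holds its last target. There are 200 camera calls.

### The job

The black cap with the metal wing on the small lubricant tank has only been set on the filler neck and sits on top of the thread, not in it. Without lifting it off, turn it gently backwards (anticlockwise seen from above) until it clicks down into the thread start, then turn it forwards (clockwise) until it is fully home, and let go. Never force it.

Things in the scene. Friction and masses are not known exactly. Their poses are not given: they have to be found in the camera images.
- tank: Fixed grey tank 110x190x70 mm on a foot plate, with a wire handle and a black cap with a metal wing on top. Origin: centre of its underside on the bench; z up, its long side along y.
- neck_base (a point): On the filler neck's upright axis, on the tank's top face, 70 mm above the bench; z up. The neck (44 mm across, 26 mm high, under the cap) has three equal thread starts 120 degrees apart; how they are turned about the axis differs each time and is in no reading. Fully home, the cap's origin is some 3 mm above this point.
- cap: Loose black cap with a bare metal wing, 90 g: ribbed skirt 60 mm across, 28 mm high, a disc on it up to 32 mm, on that the wing. Origin: on its axis at the skirt's lower edge; x along the wing, y across it, z up. It has 2 mm sideways play on the neck. It starts with its inner lugs on the flat tops of the threads, origin 17 mm above neck_base; turned clockwise there it meets a hard stop.
- wing (a point): Grip point in the middle of the cap's upright wing: on the cap's axis, 54 mm above its origin. The wing is 50 mm long (cap x), 14 mm thick (cap y), 32 mm high, from 32 to 64 mm above the origin. A light press of 3 to 5 N while turning is enough for the cap to drop when it can.
- neck_top (a point): On the neck's axis, 26 mm above neck_base. Anticlockwise from above by 5 to 75 degrees, the cap's lugs come over openings and it drops 8.5 mm; the opening is only some 15 degrees wide and ends at a hard stop. From there it turns clockwise by 60 to 80 degrees down grooves, sinking 5 mm, to a hard stop: home. 0.2 to 0.3 N m at the stop is plenty; over 1 N m is forcing it.

How it is judged:
By the outcome, as a careful person would: the job done as asked, in the order asked, and still so for the second after the job is handed in, with the robot touching nothing.
It also fails if it takes over 67 s, if anything falls off the work surface, if the arm or the gripper's body presses on something with over 40 N, if the wrist force passes 120 N, or if a joint passes its speed limit or range.

## Working session

There is one attempt and no reset: what is moved stays moved. The work goes in short steps, Python scripts to look and compute and a tool call to move; the robot and the scene stay as the last step left them, time stands still between calls to the robot, and variables do not carry over. Pictures are saved under pics/ and viewed, at most 10 in all, crops included, and the job is handed in when it is done.

Besides the shell and the picture viewer there is one more tool, called by a JSON object that holds its "api" and its "payload". drive_tool: Moves the arm, as the interface text tells. Its arguments: {"type":"object","properties":{"motion":{"type":"array","items":{"type":"array"}},"gripper":{"type":"number"}},"required":["motion"]}

```bash
mkdir -p pics
python3 - <<'E'
from rig import *
import cv2
for n in("scene","top"):
    i=capture(n); cv2.imwrite(f"pics/{n}0.png",i[:,:,::-1]); print(n,camera_info(n))
s=read_state(); print(s)
E
```

```text
scene {'fovy': 54.46795590720839, 'cx': 282.4138105321964, 'cy': 211.3598772174578, 'xyz': array([ 0.16749404, -0.44330297,  0.65208606]), 'orientation': array([[ 0.78800558, -0.37913812,  0.48507886],
       [-0.61547649, -0.50477055,  0.60530602],
       [ 0.01535894, -0.77553915, -0.63111261]])}
top {'fovy': 54.28589329550289, 'cx': 280.28917307215045, 'cy': 214.78656332109463, 'xyz': array([0.51508181, 0.06415051, 0.96639967]), 'orientation': array([[-0.01016258, -0.99754604,  0.06927208],
       [-0.99984006,  0.00911752, -0.01538584],
       [ 0.0147165 , -0.06941736, -0.99747915]])}
{'time_s': 0.1, 'joint_positions': array([ 5.85838964e+01,  3.02748568e+01,  8.21483007e+01, -3.45736371e-03,
        6.76897027e+01, -1.02287009e+01]), 'qvel': array([ 0.0834422 , -0.17122191, -0.20383608, -0.07817268,  0.0426884 ,
        0.01403298]), 'tau': array([-5.22192186e-04, -4.40986776e+01, -1.77150840e+01,  6.34365133e-02,
        5.33846312e-02, -6.44284455e-05]), 'position': array([0.225542  , 0.58218083, 0.22166057]), 'tcp_rot': array([[-9.32411441e-01,  3.61397213e-01, -9.79105354e-04],
       [ 3.61398419e-01,  9.32409919e-01, -1.71011765e-03],
       [ 2.94895792e-04, -1.94838039e-03, -9.99998058e-01]]), 'force': array([ 0.89016078, -0.18569193,  0.1421288 ]), 'moment': array([-0.0049461 ,  0.01148092, -0.00859447]), 'grasp_force': 0.0, 'opening': 0.9975790890962732}
```

View pics/scene0.png

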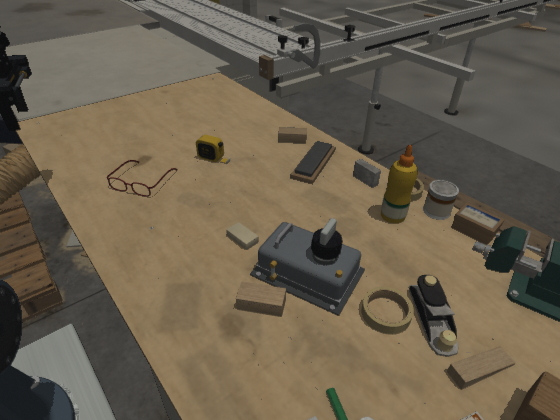

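View pics/top0.png

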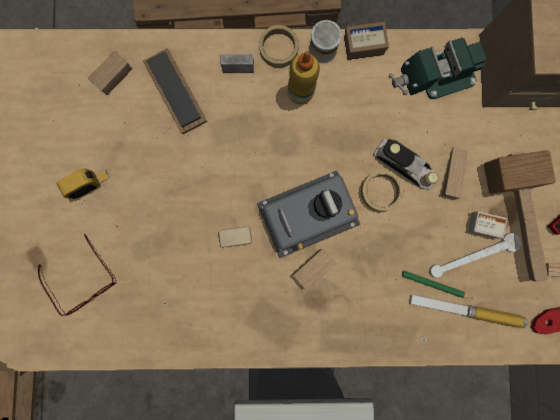

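The top view shows the tank around (309,214), with the cap and wing near (328,203). In the scene view the cap is near (327,243). I'll enlarge both.

Run:
```python
import cv2,numpy as np
t=cv2.imread("pics/top0.png")[165:265,250:370]; s=cv2.imread("pics/scene0.png")[205:315,240:370]
f=lambda a:cv2.resize(a,None,fx=6,fy=6,interpolation=cv2.INTER_CUBIC)
cv2.imwrite("pics/tc.png",f(t)); cv2.imwrite("pics/sc.png",cv2.resize(s,None,fx=5,fy=5,interpolation=cv2.INTER_CUBIC))
```

```text
(no output)
```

View pics/tc.png

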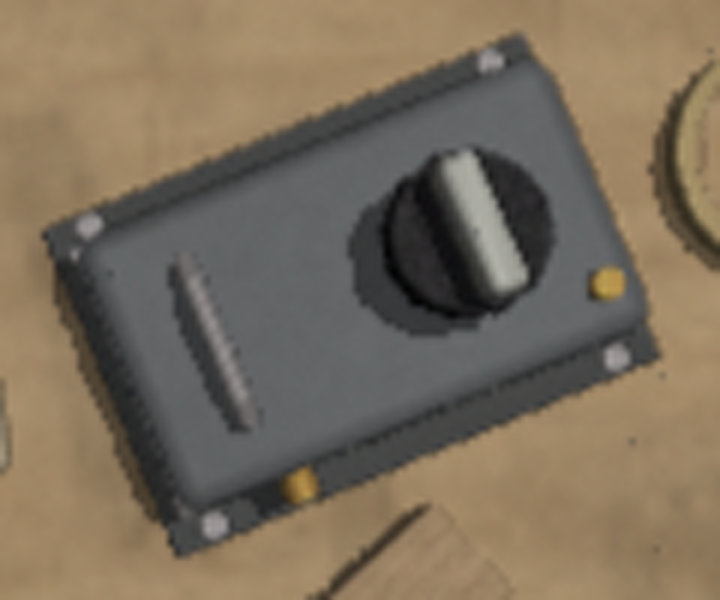

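View pics/sc.png

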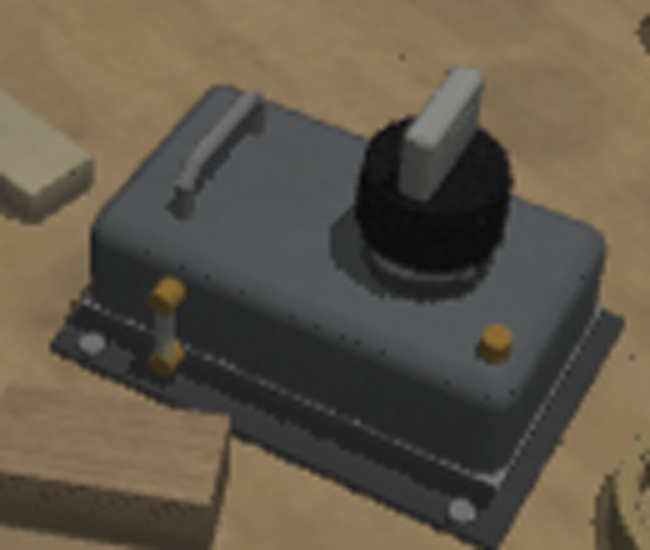

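```bash
cat > h.py <<'E'
import numpy as np
from rig import *
def ray(n,p):
    c=camera_info(n); f=210/np.tan(np.radians(c['fovy']/2))
    return c['xyz'],c['orientation']@np.array([(p[0]-c['cx'])/f,(p[1]-c['cy'])/f,1])
def atz(n,p,z):
    o,d=ray(n,p); return o+d*(z-o[2])/d[2]
def show():
    s=read_state(); R=s['tcp_rot']
    print(np.round(s['time_s'],2),s['position'].round(4),'yaw y',np.degrees(np.arctan2(R[1,1],R[0,1])).round(1),s['force'].round(1),s['moment'].round(3),s['grasp_force'],s['joint_positions'].round(1))
E
python3 - <<'E'
from h import *
T=lambda p:((p[0]+.5)/6-.5+250,(p[1]+.5)/6-.5+165)
S=lambda p:((p[0]+.5)/5-.5+240,(p[1]+.5)/5-.5+205)
print('wing top',atz('top',T((483,221)),.151),'scene',atz('scene',S((446,104)),.151))
a=atz('top',T((459,157)),.151);b=atz('top',T((507,286)),.151);d=a-b;print(np.linalg.norm(d),np.degrees(np.arctan2(d[1],d[0])))
print('disc centre',atz('top',T((470,232)),.115))
# tank foot corners
q=[(45,232),(522,35),(660,355),(180,555)]
P=np.array([atz('top',T(p),.003) for p in q]);print(P,P.mean(0));d=P[0]-P[1];print(np.degrees(np.arctan2(d[1],d[0])))
h=[atz('top',T(p),.095) for p in((183,262),(247,425))];print(h)
E
```

```text
wing top [ 0.59765107 -0.04848438  0.151     ] scene [ 0.59645144 -0.04768654  0.151     ]
0.04601878249124875 19.358772972448854
disc centre [ 0.59748393 -0.04884552  0.115     ]
[[ 0.60978485  0.10379488  0.003     ]
 [ 0.68664184 -0.08581212  0.003     ]
 [ 0.55906283 -0.13772289  0.003     ]
 [ 0.48275096  0.05195162  0.003     ]] [ 0.58456012 -0.01694712  0.003     ]
112.06511764612493
[array([0.58959113, 0.05100673, 0.095     ]), array([0.53142989, 0.02891433, 0.095     ])]
```

{"api": "drive_tool", "payload": {"motion": [[[0, 0, 0], [0, 0, 0.15]], [[0, 0, 0], [0, 0, 0.15]], [[0, 0, 0], [0, 0, 0.15]], [[0, 0, 0], [0, 0, 0.15]], [[0, 0, 0], [0, 0, 0.15]]], "gripper": 1.0}}

```text
time_s: 0.6
position: [0.2256, 0.5824, 0.2219]
tcp_rot: [[-0.43, 0.903, -0.001], [0.903, 0.43, -0.001], [-0.001, -0.001, -1.0]]
force: [0.2, -1.7, -0.8]
opening: 0.999
grasp_force: 0.0
```

{"api": "drive_tool", "payload": {"motion": [[[0, 0, 0], [0, 0, 0.15]], [[0, 0, 0], [0, 0, 0.15]], [[0, 0, 0], [0, 0, 0.15]], [[0, 0, 0], [0, 0, 0.15]], [[0, 0, 0], [0, 0, 0.15]]]}}

```text
time_s: 1.1
position: [0.2256, 0.5824, 0.2219]
tcp_rot: [[0.301, 0.954, -0.001], [0.954, -0.301, -0.001], [-0.001, -0.0, -1.0]]
force: [0.1, 0.1, -0.4]
opening: 0.997
grasp_force: 0.0
```

{"api": "drive_tool", "payload": {"motion": [[[0, 0, 0], [0, 0, 0.15]], [[0, 0, 0], [0, 0, 0.15]], [[0, 0, 0], [0, 0, 0.15]], [[0, 0, 0], [0, 0, 0.15]], [[0, 0, 0], [0, 0, 0.15]]]}}

```text
time_s: 1.6
position: [0.2256, 0.5824, 0.2219]
tcp_rot: [[0.87, 0.493, -0.001], [0.493, -0.87, -0.001], [-0.001, 0.001, -1.0]]
force: [1.0, 0.3, -0.1]
opening: 1.001
grasp_force: 0.0
```

{"api": "drive_tool", "payload": {"motion": [[[0, 0, 0], [0, 0, 0.15]], [[0, 0, 0], [0, 0, 0.022]], [[0, 0, 0], [0, 0, 0]], [[0, 0, 0], [0, 0, 0]]]}}

```text
time_s: 2.0
position: [0.2258, 0.5826, 0.2223]
tcp_rot: [[0.939, 0.345, -0.0], [0.345, -0.939, -0.0], [-0.0, 0.0, -1.0]]
force: [-0.0, 0.3, -0.2]
opening: 1.0
grasp_force: 0.0
```

```bash
python3 -c "from h import *;show()"
```

```text
2.0 [0.2258 0.5826 0.2223] yaw y -69.8 [-0.   0.3 -0.2] [-0.058  0.12  -0.024] 0.0 [ 58.6  30.2  82.1  -0.   67.7 128.4]
```

{"api": "drive_tool", "payload": {"motion": [[[8.9, 47.9, 0], [0, 0, 0]], [[8.9, 47.9, 0], [0, 0, 0]], [[8.9, 47.9, 0], [0, 0, 0]], [[8.9, 47.9, 0], [0, 0, 0]], [[8.9, 47.9, 0], [0, 0, 0]]]}}

```text
time_s: 2.5
position: [0.3504, 0.3715, 0.2227]
tcp_rot: [[0.939, 0.345, 0.001], [0.345, -0.939, 0.0], [0.001, -0.0, -1.0]]
force: [0.1, -0.4, 0.3]
opening: 0.998
grasp_force: 0.0
```

{"api": "drive_tool", "payload": {"motion": [[[8.9, 47.9, 0], [0, 0, 0]], [[8.9, 47.9, 0], [0, 0, 0]], [[8.9, 47.9, 0], [0, 0, 0]], [[8.9, 47.9, 0], [0, 0, 0]], [[8.9, 47.9, 0], [0, 0, 0]]]}}

```text
time_s: 3.0
position: [0.4745, 0.1614, 0.2228]
tcp_rot: [[0.939, 0.344, 0.001], [0.344, -0.939, 0.0], [0.001, 0.0, -1.0]]
force: [0.8, -0.0, -0.3]
opening: 1.004
grasp_force: 0.0
```

{"api": "drive_tool", "payload": {"motion": [[[8.9, 47.9, 0], [0, 0, 0]], [[8.9, 47.9, 0], [0, 0, 0]], [[8.9, 47.9, 0], [0, 0, 0]], [[8.9, 40, 0], [0, 0, 0]], [[8.9, 40, 0], [0, 0, 0]]]}}

```text
time_s: 3.5
position: [0.5929, -0.0336, 0.2226]
tcp_rot: [[0.939, 0.343, 0.0], [0.343, -0.939, 0.0], [0.0, -0.0, -1.0]]
force: [1.1, 0.5, 0.2]
opening: 1.002
grasp_force: 0.0
```

{"api": "drive_tool", "payload": {"motion": [[[0, 8, 0], [0, 0, 0]], [[0, 4, 0], [0, 0, 0]], [[0, 0, 0], [0, 0, 0]], [[0, 0, 0], [0, 0, 0]]]}}

```text
time_s: 3.9
position: [0.5952, -0.0415, 0.2225]
tcp_rot: [[0.939, 0.344, -0.001], [0.344, -0.939, 0.001], [-0.001, -0.001, -1.0]]
force: [-1.0, -0.9, -0.3]
opening: 1.003
grasp_force: 0.0
```

```bash
python3 -c "from h import *;show()"
```

```text
3.9 [ 0.5952 -0.0415  0.2225] yaw y -69.9 [-1.  -0.9 -0.3] [-0.073  0.166 -0.044] 0.0 [-14.7  28.1  86.2   0.   65.8  55.1]
```

{"api": "drive_tool", "payload": {"motion": [[[-0.6, 6.9, 10], [0, 0, 0]], [[0, 0, 25], [0, 0, 0]], [[0, 0, 15], [0, 0, 0]], [[0, 0, 10], [0, 0, 0]], [[0, 0, 0], [0, 0, 0]]]}}

```text
time_s: 4.4
position: [0.5967, -0.0489, 0.1608]
tcp_rot: [[0.939, 0.343, -0.004], [0.344, -0.939, 0.001], [-0.003, -0.002, -1.0]]
force: [0.9, 0.5, 0.2]
opening: 1.0
grasp_force: 0.0
```

Run:
```python
from h import *
import cv2
show()
a=capture("top")[150:270,250:400]; b=capture("scene")[150:300,240:420]
f=lambda a,k:cv2.resize(a[:,:,::-1],(400,380) if k else (400,380),interpolation=cv2.INTER_CUBIC)
cv2.imwrite("pics/g.png",np.hstack([f(a,0),f(b,1)]))
```

```text
4.4 [ 0.5967 -0.0489  0.1608] yaw y -69.9 [0.9 0.5 0.2] [-0.058  0.138 -0.028] 0.0 [-15.4  32.6  89.2  -0.   58.4  54.5]
```

View pics/g.png

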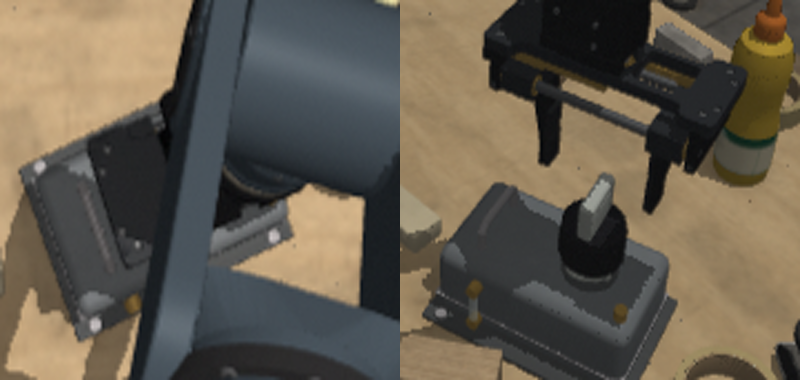

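The right picture shows the open fingers either side of the wing with their midpoint over it. The orange bottle is well clear. Going down.

{"api": "drive_tool", "payload": {"motion": [[[0, 0, 15], [0, 0, 0]], [[0, 0, 12], [0, 0, 0]], [[0, 0, 8], [0, 0, 0]], [[0, 0, 2], [0, 0, 0]], [[0, 0, 0], [0, 0, 0]]]}}

```text
time_s: 5.0
position: [0.5979, -0.0496, 0.1253]
tcp_rot: [[0.939, 0.343, -0.0], [0.343, -0.939, 0.0], [-0.0, -0.0, -1.0]]
force: [-0.8, 0.1, 1.2]
opening: 0.999
grasp_force: 0.0
```

{"api": "drive_tool", "payload": {"motion": [[[0, 0, 0], [0, 0, 0]], [[0, 0, 0], [0, 0, 0]], [[0, 0, 0], [0, 0, 0]], [[0, 0, 0], [0, 0, 0]], [[0, 0, 0], [0, 0, 0]]], "gripper": 0.25}}

```text
time_s: 5.5
position: [0.5981, -0.0496, 0.1257]
tcp_rot: [[0.939, 0.343, 0.0], [0.343, -0.939, -0.0], [0.0, 0.0, -1.0]]
force: [-0.2, -1.0, -0.9]
opening: 0.633
grasp_force: 0.0
```

```bash
python3 -c "from h import *;show()"
```

```text
5.5 [ 0.5981 -0.0496  0.1257] yaw y -70.0 [-0.2 -1.  -0.9] [-0.082  0.11   0.02 ] 0.0 [-15.4  35.3  90.7   0.   53.9  54.6]
```

{"api": "drive_tool", "payload": {"motion": [[[-0.3, -1.3, 2], [0, 0, 0]], [[0, 0, 0], [0, 0, 0]], [[0, 0, 0], [0, 0, 0]], [[0, 0, 0], [0, 0, 0]], [[0, 0, 0], [0, 0, 0]]]}}

```text
time_s: 6.0
position: [0.5973, -0.0485, 0.1235]
tcp_rot: [[0.939, 0.343, 0.0], [0.343, -0.939, -0.0], [0.0, 0.0, -1.0]]
force: [-0.5, 0.3, 0.5]
opening: 0.264
grasp_force: 0.0
```

{"api": "drive_tool", "payload": {"motion": [[[0, 0, 0], [0, 0, 0]], [[0, 0, 0], [0, 0, 0]], [[0, 0, 0], [0, 0, 0]], [[0, 0, 0], [0, 0, 0]]], "gripper": 0.0}}

```text
time_s: 6.4
position: [0.5973, -0.0485, 0.1236]
tcp_rot: [[0.939, 0.343, -0.0], [0.343, -0.939, 0.0], [-0.0, -0.0, -1.0]]
force: [-0.2, -0.0, 0.6]
opening: 0.16
grasp_force: 30.0
```

```bash
python3 -c "from h import *;show();print(read_state()['opening'])"
```

```text
6.4 [ 0.5973 -0.0485  0.1236] yaw y -70.0 [-0.2 -0.   0.6] [-0.016  0.177  0.018] 29.995730202645063 [-15.3  35.5  90.9   0.   53.6  54.6]
0.1603309951587746
```

{"api": "drive_tool", "payload": {"motion": [[[0, 0, 0.5], [0, 0, 0]], [[0, 0, 0], [0, 0, 0]], [[0, 0, 0], [0, 0, 0]]]}}

```text
time_s: 6.7
position: [0.5974, -0.0485, 0.1234]
tcp_rot: [[0.939, 0.343, 0.0], [0.343, -0.939, -0.0], [0.0, 0.0, -1.0]]
force: [-0.5, 0.8, 2.9]
opening: 0.16
grasp_force: 30.0
```

```bash
python3 -c "from h import *;show()"
```

```text
6.7 [ 0.5974 -0.0485  0.1234] yaw y -70.0 [-0.5  0.8  2.9] [-0.01  0.33  0.03] 29.99601412564516 [-15.3  35.5  90.9   0.   53.6  54.6]
```

{"api": "drive_tool", "payload": {"motion": [[[0, 0, 0.3], [0, 0, -0.02]], [[0, 0, 0], [0, 0, -0.025]], [[0, 0, 0], [0, 0, -0.025]], [[0, 0, 0], [0, 0, 0]]]}}

```text
time_s: 7.1
position: [0.5979, -0.0487, 0.1233]
tcp_rot: [[0.913, 0.408, 0.002], [0.408, -0.913, -0.0], [0.001, 0.001, -1.0]]
force: [-0.7, 0.2, 6.0]
opening: 0.154
grasp_force: 30.0
```

```bash
python3 -c "from h import *;show()"
```

```text
7.1 [ 0.5979 -0.0487  0.1233] yaw y -65.9 [-0.7  0.2  6. ] [0.021 0.291 0.017] 29.998446637764573 [-15.3  35.5  90.9   0.   53.5  50.6]
```

{"api": "drive_tool", "payload": {"motion": [[[0, 0, -0.2], [0, 0, -0.025]], [[0, 0, 0], [0, 0, -0.025]], [[0, 0, 0], [0, 0, -0.025]], [[0, 0, 0], [0, 0, 0]]]}}

```text
time_s: 7.5
position: [0.5979, -0.0486, 0.1233]
tcp_rot: [[0.879, 0.476, 0.002], [0.476, -0.879, -0.0], [0.001, 0.001, -1.0]]
force: [0.6, -0.2, 5.9]
opening: 0.156
grasp_force: 30.0
```

```bash
python3 -c "from h import *;show()"
```

```text
7.5 [ 0.5979 -0.0486  0.1233] yaw y -61.6 [ 0.6 -0.2  5.9] [-0.03   0.07  -0.048] 29.998279069550335 [-15.3  35.5  90.9   0.   53.5  46.2]
```

{"api": "drive_tool", "payload": {"motion": [[[0, 0, -0.2], [0, 0, -0.025]], [[0, 0, 0], [0, 0, -0.025]], [[0, 0, 0], [0, 0, -0.025]], [[0, 0, 0], [0, 0, -0.025]], [[0, 0, 0], [0, 0, 0]]]}}

```text
time_s: 8.0
position: [0.5976, -0.0486, 0.1233]
tcp_rot: [[0.827, 0.562, 0.001], [0.562, -0.827, -0.0], [0.001, 0.001, -1.0]]
force: [1.5, 0.0, 6.4]
opening: 0.156
grasp_force: 30.0
```

```bash
python3 -c "from h import *;show()"
```

```text
8.0 [ 0.5976 -0.0486  0.1233] yaw y -55.8 [1.5 0.  6.4] [ 0.007  0.017 -0.005] 29.998082206584513 [-15.3  35.5  90.9  -0.   53.6  40.5]
```

{"api": "drive_tool", "payload": {"motion": [[[0, 0, -0.3], [0, 0, -0.025]], [[0, 0, 0], [0, 0, -0.025]], [[0, 0, 0], [0, 0, -0.025]], [[0, 0, 0], [0, 0, -0.025]], [[0, 0, 0], [0, 0, 0]]]}}

```text
time_s: 8.5
position: [0.5972, -0.0486, 0.1234]
tcp_rot: [[0.767, 0.641, -0.0], [0.641, -0.767, -0.0], [-0.0, 0.0, -1.0]]
force: [0.8, 0.3, 3.4]
opening: 0.158
grasp_force: 30.0
```

```bash
python3 -c "from h import *;show()"
```

```text
8.5 [ 0.5972 -0.0486  0.1234] yaw y -50.1 [0.8 0.3 3.4] [-0.166  0.032 -0.038] 29.99713939614594 [-15.3  35.5  90.9  -0.   53.6  34.8]
```

{"api": "drive_tool", "payload": {"motion": [[[0, 0, 0.1], [0, 0, -0.025]], [[0, 0, 0], [0, 0, -0.025]], [[0, 0, 0], [0, 0, -0.025]], [[0, 0, 0], [0, 0, -0.025]], [[0, 0, 0], [0, 0, 0]]]}}

```text
time_s: 9.0
position: [0.5972, -0.0485, 0.1234]
tcp_rot: [[0.7, 0.714, -0.0], [0.714, -0.7, -0.0], [-0.0, -0.0, -1.0]]
force: [0.1, -0.9, 4.9]
opening: 0.16
grasp_force: 30.0
```

```bash
python3 -c "from h import *;show()"
```

```text
9.0 [ 0.5972 -0.0485  0.1234] yaw y -44.4 [ 0.1 -0.9  4.9] [-0.201  0.138 -0.01 ] 29.9971741810441 [-15.3  35.5  90.9  -0.   53.6  29.1]
```

{"api": "drive_tool", "payload": {"motion": [[[0, 0, 0], [0, 0, -0.025]], [[0, 0, 0], [0, 0, -0.025]], [[0, 0, 0], [0, 0, -0.025]], [[0, 0, 0], [0, 0, -0.025]], [[0, 0, 0], [0, 0, 0]]]}}

```text
time_s: 9.5
position: [0.5973, -0.0485, 0.1234]
tcp_rot: [[0.625, 0.781, 0.0], [0.781, -0.625, -0.0], [-0.0, 0.0, -1.0]]
force: [0.5, -0.2, 4.7]
opening: 0.157
grasp_force: 30.0
```

```bash
python3 -c "from h import *;show()"
```

```text
9.5 [ 0.5973 -0.0485  0.1234] yaw y -38.7 [ 0.5 -0.2  4.7] [-0.099  0.115 -0.002] 29.997634319588542 [-15.3  35.5  90.9  -0.   53.6  23.4]
```

{"api": "drive_tool", "payload": {"motion": [[[0, 0, 0], [0, 0, -0.025]], [[0, 0, 0], [0, 0, -0.025]], [[0, 0, 0], [0, 0, -0.025]], [[0, 0, 0], [0, 0, -0.025]], [[0, 0, 0], [0, 0, 0]]]}}

```text
time_s: 10.0
position: [0.5973, -0.0485, 0.1234]
tcp_rot: [[0.544, 0.839, 0.0], [0.839, -0.544, -0.0], [0.0, 0.0, -1.0]]
force: [0.5, -0.5, 4.9]
opening: 0.158
grasp_force: 30.0
```

```bash
python3 -c "from h import *;show()"
```

```text
10.0 [ 0.5973 -0.0485  0.1234] yaw y -32.9 [ 0.5 -0.5  4.9] [-0.085  0.106  0.005] 29.997280365787446 [-15.3  35.5  90.9  -0.   53.6  17.6]
```

Turned 37° so far, with the press steady at 4 to 5 N.

{"api": "drive_tool", "payload": {"motion": [[[0, 0, 0], [0, 0, -0.025]], [[0, 0, 0], [0, 0, -0.025]], [[0, 0, 0], [0, 0, -0.025]], [[0, 0, 0], [0, 0, -0.025]], [[0, 0, 0], [0, 0, 0]]]}}

```text
time_s: 10.5
position: [0.5973, -0.0485, 0.1233]
tcp_rot: [[0.457, 0.889, 0.0], [0.889, -0.457, -0.0], [-0.0, 0.0, -1.0]]
force: [0.2, -0.1, 3.7]
opening: 0.157
grasp_force: 30.0
```

```bash
python3 -c "from h import *;show()"
```

```text
10.5 [ 0.5973 -0.0485  0.1233] yaw y -27.2 [ 0.2 -0.1  3.7] [-0.118  0.071 -0.049] 29.99751426279545 [-15.3  35.5  90.9  -0.   53.6  11.9]
```

{"api": "drive_tool", "payload": {"motion": [[[0, 0, 0], [0, 0, -0.025]], [[0, 0, 0], [0, 0, -0.025]], [[0, 0, 0], [0, 0, -0.025]], [[0, 0, 0], [0, 0, -0.025]], [[0, 0, 0], [0, 0, 0]]]}}

```text
time_s: 11.0
position: [0.5963, -0.0479, 0.123]
tcp_rot: [[0.366, 0.93, -0.002], [0.93, -0.366, 0.001], [0.0, -0.003, -1.0]]
force: [-1.4, 2.1, 4.3]
opening: 0.157
grasp_force: 30.0
```

```bash
python3 -c "from h import *;show()"
```

```text
11.0 [ 0.5963 -0.0479  0.123 ] yaw y -21.5 [-1.4  2.1  4.3] [ 0.159  0.483 -0.039] 30.00358246732503 [-15.3  35.5  91.    0.   53.7   6.2]
```

{"api": "drive_tool", "payload": {"motion": [[[0, 0, 0], [0, 0, -0.02]], [[0, 0, 0], [0, 0, -0.02]], [[0, 0, 0], [0, 0, 0]]]}}

```text
time_s: 11.3
position: [0.5975, -0.0488, 0.1229]
tcp_rot: [[0.329, 0.944, 0.001], [0.944, -0.329, -0.001], [-0.0, 0.001, -1.0]]
force: [0.7, 0.3, -1.3]
opening: 0.16
grasp_force: 30.0
```

```bash
python3 -c "from h import *;show()"
```

```text
11.3 [ 0.5975 -0.0488  0.1229] yaw y -19.2 [ 0.7  0.3 -1.3] [-0.127  0.115 -0.021] 29.99583180528134 [-15.3  35.5  90.9  -0.   53.5   3.9]
```

The press force has gone, so the lugs are over the openings. I'll follow the cap down.

{"api": "drive_tool", "payload": {"motion": [[[0, 0, 1], [0, 0, 0]], [[0, 0, 1], [0, 0, 0]], [[0, 0, 1], [0, 0, 0]], [[0, 0, 0], [0, 0, 0]]]}}

```text
time_s: 11.7
position: [0.5974, -0.0487, 0.12]
tcp_rot: [[0.33, 0.944, 0.0], [0.944, -0.33, -0.0], [-0.0, 0.0, -1.0]]
force: [-0.1, 0.1, -1.9]
opening: 0.157
grasp_force: 30.0
```

```bash
python3 -c "from h import *;show()"
```

```text
11.7 [ 0.5974 -0.0487  0.12  ] yaw y -19.3 [-0.1  0.1 -1.9] [-0.077  0.055 -0.005] 29.995985752902925 [-15.3  35.8  91.   -0.   53.2   3.9]
```

{"api": "drive_tool", "payload": {"motion": [[[0, 0, 1.2], [0, 0, 0]], [[0, 0, 1.2], [0, 0, 0]], [[0, 0, 1.2], [0, 0, 0]], [[0, 0, 0.8], [0, 0, 0]], [[0, 0, 0], [0, 0, 0]]]}}

```text
time_s: 12.2
position: [0.5971, -0.0484, 0.1158]
tcp_rot: [[0.33, 0.944, -0.0], [0.944, -0.33, 0.0], [-0.0, -0.0, -1.0]]
force: [0.2, 0.1, -1.4]
opening: 0.157
grasp_force: 30.0
```

{"api": "drive_tool", "payload": {"motion": [[[0, 0, 0.4], [0, 0, 0]], [[0, 0, 0.4], [0, 0, 0]], [[0, 0, 0], [0, 0, 0]]]}}

```text
time_s: 12.5
position: [0.5973, -0.0485, 0.1152]
tcp_rot: [[0.33, 0.944, 0.0], [0.944, -0.33, -0.0], [0.0, 0.0, -1.0]]
force: [0.2, 0.1, -0.8]
opening: 0.158
grasp_force: 30.0
```

```bash
python3 -c "from h import *;show()"
```

```text
12.5 [ 0.5973 -0.0485  0.1152] yaw y -19.3 [ 0.2  0.1 -0.8] [-0.035  0.112 -0.008] 29.996051536872983 [-15.3  36.1  91.2   0.   52.6   3.9]
```

{"api": "drive_tool", "payload": {"motion": [[[0, 0, 0.4], [0, 0, 0]], [[0, 0, 0.3], [0, 0, 0]], [[0, 0, 0], [0, 0, 0]]]}}

```text
time_s: 12.8
position: [0.5973, -0.0485, 0.1149]
tcp_rot: [[0.33, 0.944, 0.0], [0.944, -0.33, -0.0], [-0.0, 0.0, -1.0]]
force: [-0.6, -0.2, 3.1]
opening: 0.16
grasp_force: 30.0
```

```bash
python3 -c "from h import *;show()"
```

```text
12.8 [ 0.5973 -0.0485  0.1149] yaw y -19.2 [-0.6 -0.2  3.1] [-0.087  0.268 -0.031] 29.996622567996383 [-15.3  36.2  91.2  -0.   52.6   3.9]
```

It dropped the full 8.5 mm and is seated in the thread start. Now clockwise.

{"api": "drive_tool", "payload": {"motion": [[[0, 0, 0.1], [0, 0, 0.03]], [[0, 0, 0.1], [0, 0, 0.03]], [[0, 0, 0.1], [0, 0, 0.03]], [[0, 0, 0.1], [0, 0, 0.03]], [[0, 0, 0], [0, 0, 0]]]}}

```text
time_s: 13.3
position: [0.598, -0.0487, 0.1149]
tcp_rot: [[0.44, 0.898, 0.002], [0.898, -0.44, -0.001], [0.0, 0.002, -1.0]]
force: [-0.7, -0.7, 5.7]
opening: 0.162
grasp_force: 30.0
```

```bash
python3 -c "from h import *;show()"
```

```text
13.3 [ 0.598  -0.0487  0.1149] yaw y -26.1 [-0.7 -0.7  5.7] [-0.111  0.225  0.04 ] 29.996593594551086 [-15.3  36.2  91.2  -0.   52.5  10.8]
```

{"api": "drive_tool", "payload": {"motion": [[[0, 0, 0], [0, 0, 0.03]], [[0, 0, 0], [0, 0, 0.03]], [[0, 0, 0], [0, 0, 0.03]], [[0, 0, 0], [0, 0, 0.03]], [[0, 0, 0], [0, 0, 0]]]}}

```text
time_s: 13.8
position: [0.5988, -0.0493, 0.1148]
tcp_rot: [[0.544, 0.839, 0.004], [0.839, -0.544, -0.002], [0.001, 0.004, -1.0]]
force: [1.7, -0.7, 2.9]
opening: 0.156
grasp_force: 30.0
```

```bash
python3 -c "from h import *;show()"
```

```text
13.8 [ 0.5988 -0.0493  0.1148] yaw y -33.0 [ 1.7 -0.7  2.9] [-0.347 -0.084  0.073] 29.998145112767816 [-15.3  36.2  91.2  -0.   52.4  17.7]
```

{"api": "drive_tool", "payload": {"motion": [[[0, 0, 0.15], [0, 0, 0.03]], [[0, 0, 0.1], [0, 0, 0.03]], [[0, 0, 0.1], [0, 0, 0.03]], [[0, 0, 0.1], [0, 0, 0.03]], [[0, 0, 0], [0, 0, 0]]]}}

```text
time_s: 14.3
position: [0.5985, -0.0491, 0.1142]
tcp_rot: [[0.64, 0.768, 0.003], [0.768, -0.64, -0.001], [0.001, 0.003, -1.0]]
force: [1.5, -1.9, 4.6]
opening: 0.162
grasp_force: 30.0
```

```bash
python3 -c "from h import *;show()"
```

```text
14.3 [ 0.5985 -0.0491  0.1142] yaw y -39.8 [ 1.5 -1.9  4.6] [-0.471 -0.182  0.04 ] 29.998860522173345 [-15.3  36.2  91.2  -0.   52.4  24.5]
```

{"api": "drive_tool", "payload": {"motion": [[[0, 0, 0.13], [0, 0, 0.03]], [[0, 0, 0.13], [0, 0, 0.03]], [[0, 0, 0.13], [0, 0, 0.03]], [[0, 0, 0.13], [0, 0, 0.03]], [[0, 0, 0], [0, 0, 0]]]}}

```text
time_s: 14.8
position: [0.5979, -0.0488, 0.1136]
tcp_rot: [[0.728, 0.686, 0.002], [0.686, -0.728, -0.001], [0.001, 0.001, -1.0]]
force: [1.3, -0.6, 4.8]
opening: 0.159
grasp_force: 30.0
```

```bash
python3 -c "from h import *;show()"
```

```text
14.8 [ 0.5979 -0.0488  0.1136] yaw y -46.7 [ 1.3 -0.6  4.8] [-0.31   0.037  0.03 ] 29.997477843426168 [-15.3  36.3  91.3  -0.   52.4  31.4]
```

{"api": "drive_tool", "payload": {"motion": [[[0, 0, 0.13], [0, 0, 0.03]], [[0, 0, 0.13], [0, 0, 0.03]], [[0, 0, 0.13], [0, 0, 0.03]], [[0, 0, 0.13], [0, 0, 0.03]], [[0, 0, 0], [0, 0, 0]]]}}

```text
time_s: 15.3
position: [0.5982, -0.049, 0.1131]
tcp_rot: [[0.804, 0.594, 0.002], [0.594, -0.804, -0.001], [0.001, 0.002, -1.0]]
force: [1.0, -1.3, 4.6]
opening: 0.158
grasp_force: 30.0
```

```bash
python3 -c "from h import *;show()"
```

```text
15.3 [ 0.5982 -0.049   0.1131] yaw y -53.5 [ 1.  -1.3  4.6] [-0.469 -0.03  -0.015] 29.999305699020624 [-15.3  36.3  91.3  -0.   52.3  38.2]
```

{"api": "drive_tool", "payload": {"motion": [[[0, 0, 0.13], [0, 0, 0.03]], [[0, 0, 0.13], [0, 0, 0.03]], [[0, 0, 0.13], [0, 0, 0.03]], [[0, 0, 0.13], [0, 0, 0.03]], [[0, 0, 0], [0, 0, 0]]]}}

```text
time_s: 15.8
position: [0.5981, -0.049, 0.1126]
tcp_rot: [[0.87, 0.494, 0.002], [0.494, -0.87, -0.001], [0.001, 0.002, -1.0]]
force: [-0.0, -2.0, 6.2]
opening: 0.159
grasp_force: 30.0
```

```bash
python3 -c "from h import *;show()"
```

```text
15.8 [ 0.5981 -0.049   0.1126] yaw y -60.4 [-0.  -2.   6.2] [-0.47  -0.057 -0.003] 29.99916724395007 [-15.3  36.4  91.3  -0.   52.2  45.1]
```

{"api": "drive_tool", "payload": {"motion": [[[0, 0, 0.1], [0, 0, 0.03]], [[0, 0, 0.1], [0, 0, 0.03]], [[0, 0, 0.1], [0, 0, 0.03]], [[0, 0, 0.13], [0, 0, 0.03]], [[0, 0, 0], [0, 0, 0]]]}}

```text
time_s: 16.3
position: [0.598, -0.049, 0.1121]
tcp_rot: [[0.923, 0.386, 0.002], [0.386, -0.923, -0.001], [0.001, 0.002, -1.0]]
force: [0.1, -1.7, 4.6]
opening: 0.157
grasp_force: 30.0
```

```bash
python3 -c "from h import *;show()"
```

```text
16.3 [ 0.598  -0.049   0.1121] yaw y -67.3 [ 0.1 -1.7  4.6] [-0.464  0.011  0.032] 29.999005487188697 [-15.3  36.4  91.3  -0.   52.2  52. ]
```

{"api": "drive_tool", "payload": {"motion": [[[0, 0, 0.13], [0, 0, 0.03]], [[0, 0, 0.13], [0, 0, 0.03]], [[0, 0, 0.13], [0, 0, 0.03]], [[0, 0, 0.13], [0, 0, 0.03]], [[0, 0, 0], [0, 0, 0]]]}}

```text
time_s: 16.8
position: [0.5978, -0.049, 0.1116]
tcp_rot: [[0.962, 0.273, 0.001], [0.273, -0.962, -0.001], [0.001, 0.001, -1.0]]
force: [0.8, -1.2, 5.5]
opening: 0.154
grasp_force: 30.0
```

```bash
python3 -c "from h import *;show()"
```

```text
16.8 [ 0.5978 -0.049   0.1116] yaw y -74.2 [ 0.8 -1.2  5.5] [-0.451  0.108  0.093] 29.99876850284636 [-15.3  36.5  91.3  -0.   52.1  58.9]
```

{"api": "drive_tool", "payload": {"motion": [[[0, 0, 0.11], [0, 0, 0.03]], [[0, 0, 0.11], [0, 0, 0.03]], [[0, 0, 0.11], [0, 0, 0.03]], [[0, 0, 0], [0, 0, 0]]]}}

```text
time_s: 17.2
position: [0.5977, -0.049, 0.1112]
tcp_rot: [[0.983, 0.185, 0.001], [0.185, -0.983, -0.001], [0.001, 0.001, -1.0]]
force: [1.0, -1.9, 5.0]
opening: 0.158
grasp_force: 30.0
```

```bash
python3 -c "from h import *;show()"
```

```text
17.2 [ 0.5977 -0.049   0.1112] yaw y -79.3 [ 1.  -1.9  5. ] [-0.445  0.086  0.019] 29.99903277028352 [-15.3  36.5  91.3  -0.   52.1  64. ]
```

{"api": "drive_tool", "payload": {"motion": [[[0, 0, 0.12], [0, 0, 0.03]], [[0, 0, 0.12], [0, 0, 0.03]], [[0, 0, 0.12], [0, 0, 0.03]], [[0, 0, 0], [0, 0, 0]]]}}

```text
time_s: 17.6
position: [0.5976, -0.049, 0.1108]
tcp_rot: [[0.995, 0.096, 0.001], [0.096, -0.995, -0.001], [0.001, 0.001, -1.0]]
force: [1.4, -1.9, 4.6]
opening: 0.155
grasp_force: 30.0
```

```bash
python3 -c "from h import *;show()"
```

```text
17.6 [ 0.5976 -0.049   0.1108] yaw y -84.5 [ 1.4 -1.9  4.6] [-0.439  0.148  0.088] 29.998594005592167 [-15.3  36.5  91.4  -0.   52.1  69.2]
```

{"api": "drive_tool", "payload": {"motion": [[[0, 0, 0.12], [0, 0, 0.03]], [[0, 0, 0.12], [0, 0, 0.03]], [[0, 0, 0], [0, 0, 0]]]}}

```text
time_s: 17.9
position: [0.5975, -0.049, 0.1105]
tcp_rot: [[0.999, 0.036, 0.0], [0.036, -0.999, -0.001], [0.0, 0.001, -1.0]]
force: [1.1, -1.6, 5.3]
opening: 0.163
grasp_force: 30.0
```

```bash
python3 -c "from h import *;show()"
```

```text
17.9 [ 0.5975 -0.049   0.1105] yaw y -87.9 [ 1.1 -1.6  5.3] [-0.401  0.171  0.025] 29.99867068603635 [-15.3  36.5  91.4  -0.   52.   72.6]
```

{"api": "drive_tool", "payload": {"motion": [[[0, 0, 0.12], [0, 0, 0.03]], [[0, 0, 0.1], [0, 0, 0.03]], [[0, 0, 0], [0, 0, 0]]]}}

```text
time_s: 18.2
position: [0.5974, -0.049, 0.1103]
tcp_rot: [[1.0, -0.024, 0.0], [-0.024, -1.0, -0.001], [0.0, 0.001, -1.0]]
force: [0.7, -2.2, 4.0]
opening: 0.159
grasp_force: 30.0
```

```bash
python3 -c "from h import *;show()"
```

```text
18.2 [ 0.5974 -0.049   0.1103] yaw y -91.4 [ 0.7 -2.2  4. ] [-0.435  0.177 -0.006] 29.998882552608848 [-15.3  36.6  91.4  -0.1  52.   76.1]
```

{"api": "drive_tool", "payload": {"motion": [[[0, 0, 0.13], [0, 0, 0.025]], [[0, 0, 0.1], [0, 0, 0.025]], [[0, 0, 0], [0, 0, 0]]]}}

```text
time_s: 18.5
position: [0.5974, -0.049, 0.1101]
tcp_rot: [[0.997, -0.074, 0.0], [-0.074, -0.997, -0.001], [0.0, 0.001, -1.0]]
force: [-0.4, -2.6, 5.4]
opening: 0.156
grasp_force: 30.0
```

```bash
python3 -c "from h import *;show()"
```

```text
18.5 [ 0.5974 -0.049   0.1101] yaw y -94.2 [-0.4 -2.6  5.4] [-0.488  0.204  0.071] 29.999122945591807 [-15.3  36.6  91.4  -0.1  52.   78.9]
```

{"api": "drive_tool", "payload": {"motion": [[[0, 0, 0.05], [0, 0, 0.02]], [[0, 0, 0.05], [0, 0, 0.02]], [[0, 0, 0], [0, 0, 0]]]}}

```text
time_s: 18.8
position: [0.5972, -0.0487, 0.1098]
tcp_rot: [[0.993, -0.114, -0.0], [-0.114, -0.993, -0.0], [-0.0, 0.0, -1.0]]
force: [0.5, -0.8, 5.5]
opening: 0.156
grasp_force: 30.0
```

```bash
python3 -c "from h import *;show()"
```

```text
18.8 [ 0.5972 -0.0487  0.1098] yaw y -96.6 [ 0.5 -0.8  5.5] [-0.362  0.231  0.008] 29.997782944701612 [-15.3  36.6  91.4  -0.   52.   81.2]
```

{"api": "drive_tool", "payload": {"motion": [[[0, 0, 0.03], [0, 0, 0.015]], [[0, 0, 0], [0, 0, 0.015]], [[0, 0, 0], [0, 0, 0]]]}}

```text
time_s: 19.1
position: [0.597, -0.0484, 0.1096]
tcp_rot: [[0.99, -0.144, -0.001], [-0.144, -0.99, 0.0], [-0.001, -0.0, -1.0]]
force: [0.2, -0.8, 4.6]
opening: 0.157
grasp_force: 30.0
```

```bash
python3 -c "from h import *;show()"
```

```text
19.1 [ 0.597  -0.0484  0.1096] yaw y -98.3 [ 0.2 -0.8  4.6] [-0.189  0.256  0.074] 29.996234430000186 [-15.3  36.6  91.4   0.   52.   83. ]
```

{"api": "drive_tool", "payload": {"motion": [[[0, 0, 0.05], [0, 0, 0.015]], [[0, 0, 0], [0, 0, 0.015]], [[0, 0, 0], [0, 0, 0]]]}}

```text
time_s: 19.4
position: [0.5969, -0.0481, 0.1095]
tcp_rot: [[0.985, -0.174, -0.001], [-0.174, -0.985, 0.001], [-0.001, -0.0, -1.0]]
force: [-0.1, -0.6, 4.4]
opening: 0.156
grasp_force: 30.0
```

```bash
python3 -c "from h import *;show()"
```

```text
19.4 [ 0.5969 -0.0481  0.1095] yaw y -100.0 [-0.1 -0.6  4.4] [-0.081  0.259  0.093] 29.997981819324195 [-15.3  36.6  91.5   0.   52.   84.7]
```

Run:
```python
from h import *
import cv2
b=capture("scene")[190:300,270:390]
cv2.imwrite("pics/g2.png",cv2.resize(b[:,:,::-1],None,fx=5,fy=5,interpolation=cv2.INTER_CUBIC))
```

```text
(no output)
```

View pics/g2.png

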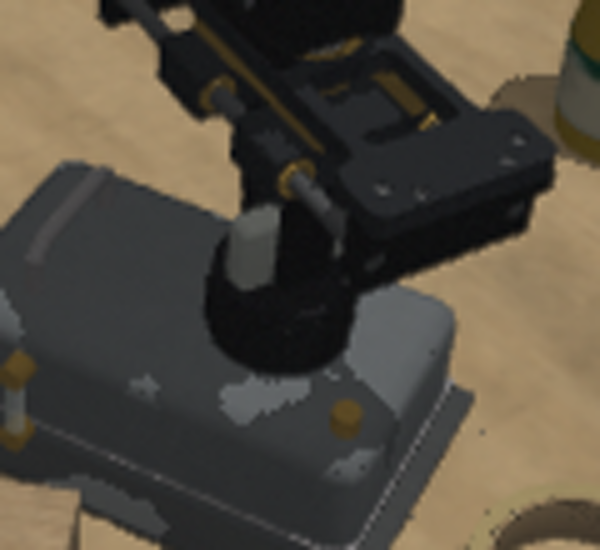

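The wing (around 250,250 in the crop) is square between the fingers, and the cap sits low on the tank. I'll keep going gently to the stop.

{"api": "drive_tool", "payload": {"motion": [[[0, 0, 0.05], [0, 0, 0.015]], [[0, 0, 0], [0, 0, 0.015]], [[0, 0, 0], [0, 0, 0]]]}}

```text
time_s: 19.75
position: [0.5969, -0.048, 0.1094]
tcp_rot: [[0.979, -0.202, -0.001], [-0.202, -0.979, 0.001], [-0.001, -0.0, -1.0]]
force: [-0.2, 1.0, 5.0]
opening: 0.156
grasp_force: 30.0
```

```bash
python3 -c "from h import *;show()"
```

```text
19.75 [ 0.5969 -0.048   0.1094] yaw y -101.7 [-0.2  1.   5. ] [0.047 0.213 0.225] 30.02742951270193 [-15.3  36.6  91.5   0.   52.   86.4]
```

{"api": "drive_tool", "payload": {"motion": [[[0, 0, 0], [0, 0, 0.008]], [[0, 0, 0], [0, 0, 0]], [[0, 0, 0], [0, 0, 0]]]}}

```text
time_s: 20.05
position: [0.5969, -0.0479, 0.1094]
tcp_rot: [[0.978, -0.21, -0.001], [-0.21, -0.978, 0.001], [-0.001, -0.0, -1.0]]
force: [-0.9, 0.7, 4.8]
opening: 0.155
grasp_force: 30.1
```

```bash
python3 -c "from h import *;show()"
```

```text
20.05 [ 0.5969 -0.0479  0.1094] yaw y -102.1 [-0.9  0.7  4.8] [0.072 0.245 0.393] 30.05339854862541 [-15.3  36.6  91.5   0.   52.   86.8]
```

Torque climbed steeply to 0.39 N m, so this is the hard stop and the cap is home. I'll relieve the torque and press, then open.

{"api": "drive_tool", "payload": {"motion": [[[0, 0, -0.6], [0, 0, -0.012]], [[0, 0, 0], [0, 0, 0]]]}}

```text
time_s: 20.25
position: [0.5968, -0.048, 0.1095]
tcp_rot: [[0.98, -0.199, -0.001], [-0.199, -0.98, 0.001], [-0.001, -0.001, -1.0]]
force: [0.3, -0.1, 1.1]
opening: 0.159
grasp_force: 30.0
```

{"api": "drive_tool", "payload": {"motion": [[[0, 0, 0], [0, 0, 0]], [[0, 0, 0], [0, 0, 0]], [[0, 0, 0], [0, 0, 0]], [[0, 0, 0], [0, 0, 0]], [[0, 0, 0], [0, 0, 0]]], "gripper": 1.0}}

```text
time_s: 20.75
position: [0.5972, -0.0485, 0.11]
tcp_rot: [[0.98, -0.2, -0.0], [-0.2, -0.98, 0.0], [-0.0, -0.0, -1.0]]
force: [-0.7, 0.0, 0.1]
opening: 0.534
grasp_force: 0.0
```

{"api": "drive_tool", "payload": {"motion": [[[0, 0, -2], [0, 0, 0]], [[0, 0, -8], [0, 0, 0]], [[0, 0, -20], [0, 0, 0]], [[0, 0, -30], [0, 0, 0]], [[0, 0, -30], [0, 0, 0]]]}}

```text
time_s: 21.25
position: [0.597, -0.0484, 0.2013]
tcp_rot: [[0.98, -0.2, -0.001], [-0.2, -0.98, 0.0], [-0.001, -0.0, -1.0]]
force: [0.1, 1.0, -0.5]
opening: 0.958
grasp_force: 0.0
```

{"api": "drive_tool", "payload": {"motion": [[[0, 0, -20], [0, 0, 0]], [[0, 0, 0], [0, 0, 0]], [[0, 0, 0], [0, 0, 0]]]}}

```text
time_s: 21.55
position: [0.5972, -0.0484, 0.2205]
tcp_rot: [[0.98, -0.2, 0.001], [-0.2, -0.98, -0.0], [0.001, 0.0, -1.0]]
force: [-0.5, -0.0, -0.9]
opening: 0.998
grasp_force: 0.0
```

Run:
```python
from h import *
import cv2
show()
b=capture("scene")[190:300,270:390]
cv2.imwrite("pics/g3.png",cv2.resize(b[:,:,::-1],None,fx=5,fy=5,interpolation=cv2.INTER_CUBIC))
```

```text
21.55 [ 0.5972 -0.0484  0.2205] yaw y -101.5 [-0.5 -0.  -0.9] [ 0.     0.239 -0.012] 0.0 [-15.3  28.3  86.1  -0.   65.5  86.2]
```

View pics/g3.png

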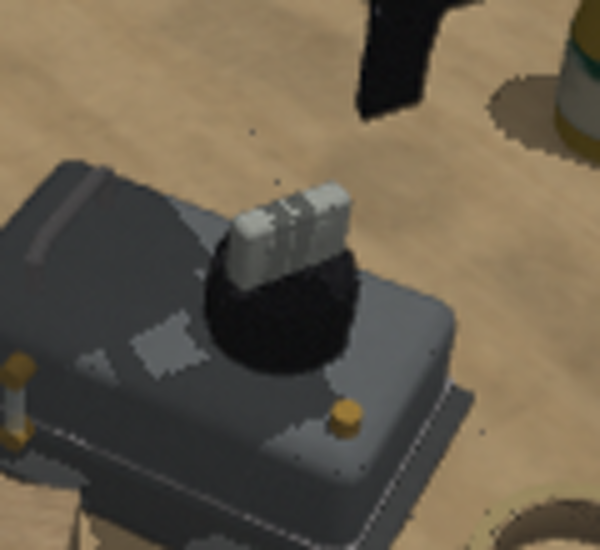

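The cap (skirt around 280,310 in the crop) is fully down on the tank, its wing is free, and the gripper is clear above.

```bash
python3 -c "from rig import *;print(hand_in())"
```

```text
the job is handed in; nothing more can be done
None
```

The job is handed in: turned back about 51°, the cap dropped 8.5 mm into the thread; turned forward about 83°, it met the hard stop some 5.5 mm lower at about 0.4 N m (a little above the suggested 0.2–0.3, well under 1), and the gripper was then opened and lifted clear.

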